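# Roll a specimen jar up the reader's feed ramp and hold it at the stop

### The arm

A 6-joint arm with a two-finger parallel gripper is mounted at the origin on the work surface. World frame = base frame: x ahead of the robot, y to its left, z up, the work surface at z = 0. Lengths are in m, angles in rad, forces in N, time in s.
With the tool pointing down it reaches from about 0.35 to 0.775 m from the base axis. Payload 5.5 kg.
Tool frame: the origin (TCP) lies midway between the tips of the shut fingers; the grasp point (between the pads) lies 19 mm behind it; z points along the fingers, y is the direction in which the jaws open and shut (so a half turn about z gives the same grasp; the last joint's range is limited). The gripper opens to 85 mm and grips with 20 to 120 N. Pads are 22 mm wide; open, the fingers measure 114 mm over their backs; the gripper's body (76 mm by 85 mm) begins 54 mm behind the grasp point. The pads swing forward as they close: fully open they stand 13 mm farther back than shut.
Start: joints at [-1.356, 0.313, 0.046, 1.304, 0, 1.431], TCP at [0.2, -0.539, 0.231] pointing down, gripper open.
Joint ranges: [-2.76, 2.76], [-0.86, 1.69], [-1.03, 1.26], [-2.2, 2.34], [-1.47, 1.5], [-3.14, 3.14]. Speed limits (rad/s): [2.57, 2.57, 3.14, 3.14, 3.14, 3.14].

### API

Orientations are given as a rotation vector (axis times angle).
In Python, from rig import observe, get_image, get_calibration, finish_job gives the robot as it stands.
- The arm moves only by the shell command python3 -m crank 'ROWS' [FORCE]. ROWS is JSON, a list of rows, each an object of numbers: "jaw": the finger opening in mm, from 0 to 85.4; "x", "y", "z": the shift along the tool's x, y, z in mm; "spin": the turn about the tool's z in rad. A call has 1 to 8 rows; each row shifts and turns the commanded pose from where the row before left it, along the tool's axes as they then stand; what a row does not reach is not made up. A row lasts 1/10 s, in which the tool goes at most 50 mm and 8.59 degrees, less where a joint would pass 70% of its speed; a pose out of reach is approached as far as the arm can. A call with a gripper value outside its range is refused whole. The fingers move at their own pace and stop on an object; FORCE is the grip in N (left out, the last holds). Time passes only in rows, so rows that do not move let the fingers close. It gives the time, the measured TCP pose, the force and the opening at its end, in the units of the state.
- observe(): the state, without advancing time (a new reading comes with each control period).
- get_image(name): name is "side" or "top" or "wrist"; returns (picture, depth): 384x512x3 uint8, red, green, blue; 384x512 float32, m along the optical axis (not along the pixel's ray), 0 where there is no reading.
- get_calibration(name): a dict with "fx", "fy", "cx", "cy" (pixels), "R" (3x3) and "t" (3): a world point X has camera coordinates R X + t. Camera axes: x right, y down, z forward; pixel columns grow to the right and rows downward; lengths in m; the calibration is good to about 2 mm. A picture is of the moment at which its call begins: read the wrist's pose just before it. get_calibration takes no time and is no camera call; for the wrist camera it gives the pose at the moment of the call.
- finish_job(): hands the job in, once; it reports no verdict.
The state is a dict: "clock": time; "qpos": joint angles; "dq": joint speeds; "joint_torque": joint torques, N m; "tool_pos": TCP position; "orientation": TCP orientation; "contact_force": force on the tool from outside, world axes, zero at the start; "ft_torque": the same for the moment, N m; "finger_gap": opening from 0.0 (shut) to 1.0 (fully open).
Only numpy, scipy, OpenCV 4.12 (cv2) and the standard library are available. Lean on these libraries where they do the work, as an engineer would, in place of code of your own. Each camera call takes 0.05 s, during which the arm holds its last target.

### The job

Push the capped specimen jar with the fingertips, slowly, up its lane of the reader's feed ramp until it lies squarely against the spring-loaded end stop and clearly presses the stop plate in, and finish while still holding it pressed there so that it cannot roll back. Only push it: do not pinch or lift the jar, flick it or let it run back down the ramp. Leave the steel canister in the other lane, the tip box and the steel jar where they are.

Things in the scene. Friction and masses are not known exactly. Their poses are not given: they have to be found in the camera images.
- jar: Specimen jar: white plastic cylinder with paper label, lying on its side; 92 mm long overall: body 44 mm diameter, 76 long, then a narrower red screw cap, 38 diameter, 16 long. 110 to 220 g. Origin on its axis at mid length, y along the axis to the cap, x and z turn as it rolls. Starts across one lane of the level apron, axis 37 mm above the table, nearly parallel to the stop, free to roll.
- ramp_foot (a point): Middle of the line where the feed's level apron meets the ramp's foot, midway between the two lanes, on the surface, 15 mm above the table. x runs up the ramp's surface to the stop, y left along the foot line, z square to the ramp. The ramp climbs at 8 degrees, 145 mm along x from here to the resting stop's face: when the jar touches it, the jar's axis is at x 123, z 22 mm. Fixed to the table.
- feed: The reader and its feed, fixed. Origin on the table, midway across, 45 mm further up than the foot line; x level, up the feed; z up. Two lanes 100 mm wide, centred 53 mm either side; cheeks beside and between them 6 mm thick, 12 mm above the surface. The apron, 15 mm high, runs 82 mm from the foot line towards the robot to a lip 6 mm thick, 5 mm above it. Reader housing behind the stop: 78 mm high.
- stop (a joint): The spring-loaded end stop: a steel plate across the top of both lanes, 6 mm thick, square to the ramp, standing 34 mm above its surface. Value: how far it is pressed in, up the ramp, in metres; 0 at rest, 0.008 fully in. It springs back; each mm takes about 0.8 N (6.4 N fully in).
- canister: A bare steel canister, a plain cylinder 44 mm in diameter and 64 mm long, without a cap, lying across the other lane of the apron, free to roll. Origin on its axis at mid length, y along its axis. To be left alone.
- tipbox: Pipette-tip box standing loose on the table to one side of the feed, 117 x 80 x 61 mm; origin at the centre of its underside. To be left alone.
- steeljar: Upright lidded steel jar, 60 mm in diameter and 85 mm high, standing loose on the table to one side of the feed; origin at the centre of its underside. To be left alone.
Things that resemble listed ones, but are neither listed nor needed, are in the scene too. Leave any pink or yellow look-alike of the jar alone.

How it is judged:
On the way, in this order (a step that is already met when the one before it is completed fails the run):
1. the jar is on the ramp, pushed by the fingers (x of jar in the frame of ramp_foot above 0.03 m and contact force between the fingers and jar above 0.05 N).
2. the jar lies against the stop and presses it in (x of jar in the frame of ramp_foot between 0.122 and 0.136 m and z of jar in the frame of ramp_foot between 0.017 and 0.027 m and angle between the y axis of jar and the y axis of ramp_foot, either way round below 0.08 rad and value of joint stop above 0.002 m), for 0.2 s.
At the end, for the whole second after the job is handed in: The jar's axis is 122 to 136 mm up the ramp from the foot line and 17 to 27 mm off its surface, within 0.08 rad of parallel to the stop, at rest, with the fingers pressing it (over 0.5 N) and the stop plate pressed in by over 2 mm; canister, tip box and steel jar within 25 mm of where they started (all of step 2 and contact force between the fingers and jar above 0.5 N and linear speed of jar below 0.02 m/s and distance of each of canister, tipbox, steeljar from where it was at the start of the episode below 0.025 m); the arm keeps its last pose, push and grip.
It fails at once if the jar is lifted off the feed (axis more than 36 mm off the ramp's plane) (z of jar in the frame of ramp_foot above 0.036 m).
It fails at once if the jar is pinched between the fingers (grasp point within 22 mm of its centre while the fingers touch it) (distance between the grasp point and jar below 0.022 m and contact force between the fingers and jar above 0.5 N).
It fails at once if the jar is flicked or runs back down freely (faster than 0.3 m/s) (linear speed of jar above 0.3 m/s).
It fails at once if the jar leaves the feed (x of jar in the frame of ramp_foot below -0.08 m or z of jar in the frame of ramp_foot below 0.012 m).
It fails at once if the canister, the tip box or the steel jar is disturbed (moved over 25 mm) (distance of any of canister, tipbox, steeljar from where it was at the start of the episode above 0.025 m).
It also fails if it takes over 38 s, if anything falls off the work surface, if the arm or the gripper's body presses on something with over 40 N, if the wrist force passes 120 N, or if a joint passes its speed limit or range.

## Working session

There is one attempt and no reset: what is moved stays moved. The work goes in short steps, Python scripts to look and compute and a shell command to move; the robot and the scene stay as the last step left them, time stands still between calls to the robot, and variables do not carry over. Pictures are saved under pics/ and viewed, and the job is handed in when it is done.

```bash
ls; mkdir -p pics; python3 - <<'E'
from rig import *
import cv2
o=observe();print({k:o[k] for k in('clock','tool_pos','orientation','contact_force','finger_gap')})
for n in('side','top'):
    im,d=get_image(n);cv2.imwrite(f'pics/{n}0.png',im[:,:,::-1]);c=get_calibration(n);print(n,c)
E
```

```text
pics
{'clock': 0.0, 'tool_pos': array([ 0.19962726, -0.53866844,  0.23040306]), 'orientation': array([-3.09044095e+00, -5.54064728e-01,  1.37554140e-04]), 'contact_force': array([-0.19673489, -0.89875187,  0.97589277]), 'finger_gap': 1.0025584413679272}
side {'fx': 409.41287621285625, 'fy': 409.41287621285625, 'cx': 254.5076410791226, 'cy': 184.06389811640045, 'R': array([[-0.89537497, -0.44505144, -0.01526023],
       [-0.30822009,  0.64409687, -0.7000997 ],
       [ 0.32140945, -0.62214824, -0.71388202]]), 't': array([0.51585098, 0.13892552, 1.01189531])}
top {'fx': 488.1568543315568, 'fy': 488.1568543315568, 'cx': 260.1607182407954, 'cy': 193.687731471304, 'R': array([[-0.01244083, -0.99990093, -0.00658407],
       [-0.9863395 ,  0.0133532 , -0.16418307],
       [ 0.16425472,  0.00445155, -0.98640791]]), 't': array([0.09152609, 0.53067867, 1.09326744])}
```

View pics/top0.png

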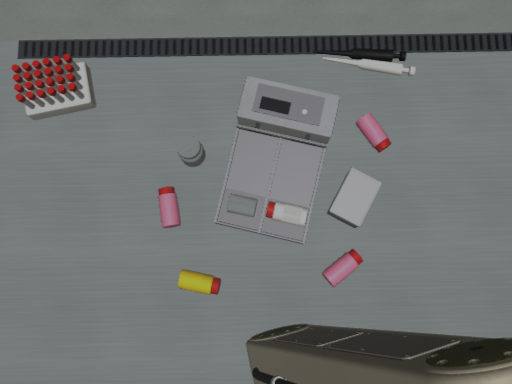

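View pics/side0.png

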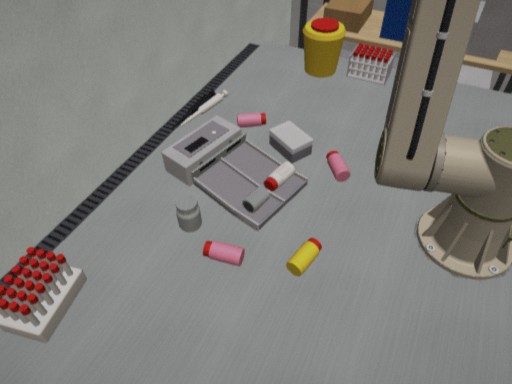

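The top view shows the white jar with its red cap at about (287,213), in the right lane. The canister is at (241,205) in the left lane. The pink look-alikes are at (374,132), (342,268) and (169,207), and the yellow one is at (200,282). The jar meant is the white one on the apron. I'll enlarge that area to confirm it and measure.

```bash
python3 - <<'E'
import cv2
im=cv2.imread('pics/top0.png')
c=im[70:250,200:350];cv2.imwrite('pics/crop0.png',cv2.resize(c,None,fx=3.3,fy=3.3,interpolation=cv2.INTER_CUBIC))
E
cat > h.py <<'E'
import numpy as np
from rig import *
def ray(n,u,v,c=None):
    c=c or get_calibration(n);R=np.array(c['R']);t=np.array(c['t'])
    d=R.T@np.array([(u-c['cx'])/c['fx'],(v-c['cy'])/c['fy'],1]);return -R.T@t,d
def onz(n,u,v,z):
    o,d=ray(n,u,v);return o+d*(z-o[2])/d[2]
def proj(n,X):
    c=get_calibration(n);p=np.array(c['R'])@np.array(X)+np.array(c['t']);return np.array([c['fx']*p[0]/p[2]+c['cx'],c['fy']*p[1]/p[2]+c['cy']])
E
```

```text
(no output)
```

View pics/crop0.png

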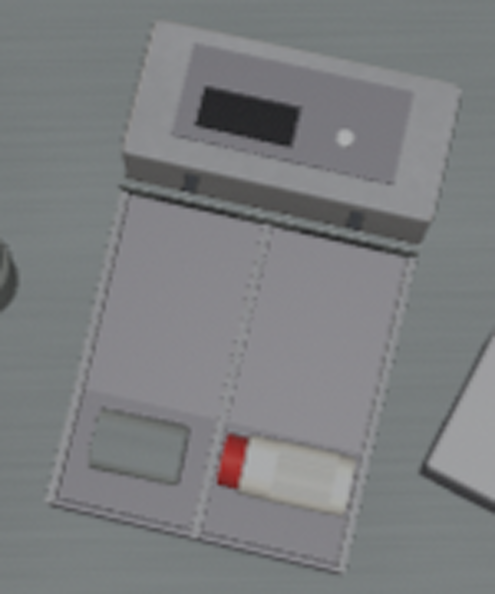

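```bash
python3 - <<'E'
from h import *
P=lambda a,b,z:onz('top',200+a/3.3,70+b/3.3,z)
ll,lr=P(48,502,.027),P(345,572,.027)
sl,sr=P(122,187,.069),P(415,252,.069)
fl,fr=P(90,393,.015),P(222,424,.015)
for n,p in dict(ll=ll,lr=lr,sl=sl,sr=sr,fl=fl,fr=fr).items():print(n,p.round(4))
for a,b in((ll,lr),(sl,sr),(fl,fr)):
  v=(a-b);print('len',np.linalg.norm(v),'yaw(y axis)',np.degrees(np.arctan2(-v[0],v[1])))
v=(sl+sr)/2-(ll+lr)/2;print('x len',np.linalg.norm(v[:2]),np.degrees(np.arctan2(v[1],v[0])), 'expect',88+138.9)
for a,b in((ll,sl),(lr,sr)):
  v=b-a;print(np.linalg.norm(v[:2]),np.degrees(np.arctan2(v[1],v[0])))
# jar by depth & colour
import cv2
im,d=get_image('top');c=get_calibration('top');R=np.array(c['R']);t=np.array(c['t'])
v,u=np.mgrid[0:384,0:512];pc=np.stack([(u-c['cx'])/c['fx']*d,(v-c['cy'])/c['fy']*d,d],-1);W=(pc-t)@R
f=im.astype(int);red=(f[...,0]>120)&(f[...,1]<70)&(f[...,2]<70)
wh=(f.min(-1)>165)
box=np.zeros_like(red);box[195:230,262:310]=1
for n,m in(('red',red&box),('white',wh&box)):
  p=W[m];print(n,m.sum(),p.mean(0).round(4),p.min(0).round(4),p.max(0).round(4))
  vv,uu=np.nonzero(m);print(uu.min(),uu.max(),vv.min(),vv.max())
m=(red|wh)&box
r=cv2.minAreaRect(np.argwhere(m)[:,::-1].astype(np.float32));b=cv2.boxPoints(r)
print(r);print([onz('top',*q,.037).round(4) for q in b])
E
```

```text
ll [0.4686 0.1925 0.027 ]
lr [ 0.4163 -0.017   0.027 ]
sl [0.6869 0.1366 0.069 ]
sr [ 0.6366 -0.0686  0.069 ]
fl [0.5489 0.1634 0.015 ]
fr [0.5248 0.0679 0.015 ]
len 0.21592749067537154 yaw(y axis) -14.009982574931314
len 0.21132653164346274 yaw(y axis) -13.758575683561078
len 0.09845068889471074 yaw(y axis) -14.14751761719061
x len 0.2258210983435985 -13.763466064285232 expect 226.9
0.22535929620383838 -14.348100566820575
0.22630631502380716 -13.18127815265571
red 79 [0.4919 0.063  0.0675] [0.345  0.053  0.0442] [0.5112 0.0796 1.1661]
266 274 202 216
white 124 [0.4847 0.0243 0.0578] [ 0.4633 -0.0172  0.0515] [0.5027 0.0535 0.0622]
274 305 205 222
((285.63372802734375, 213.74520874023438), (39.333988189697266, 13.148950576782227), 16.389541625976562)
[array([0.4837, 0.0742, 0.037 ]), array([0.5133, 0.0651, 0.037 ]), array([ 0.486 , -0.0223,  0.037 ]), array([ 0.4567, -0.0129,  0.037 ])]
```

The crop confirms it: a white label, and the red cap towards the middle cheek. The feed's yaw is about −13.9°, the foot is at about (0.527, 0.067), and the jar is at x' −31, y' −50 mm. I'll turn the tool by −2.54 rad, which keeps joint 6 inside its range, and part-close the fingers. Then I'll travel.

```bash
python3 -m crank '[{"jaw":36,"spin":-0.149},{"jaw":36,"spin":-0.149},{"jaw":36,"spin":-0.149},{"jaw":36,"spin":-0.149},{"jaw":36,"spin":-0.149},{"jaw":36,"spin":-0.149},{"jaw":36,"spin":-0.149},{"jaw":36,"spin":-0.149}]' 30
python3 -m crank '[{"spin":-0.149},{"spin":-0.149},{"spin":-0.149},{"spin":-0.149},{"spin":-0.149},{"spin":-0.149},{"spin":-0.149},{"spin":-0.149}]'
python3 -m crank '[{"spin":-0.149},{"spin":0}]'
cat >> h.py <<'E'
from scipy.spatial.transform import Rotation as Ro
YAW=np.radians(-13.9);FOOT=np.array([.5274,.067]);XD=np.array([np.cos(YAW),np.sin(YAW)]);YD=np.array([-XD[1],XD[0]])
def fp(p):
    d=np.array(p[:2])-FOOT;return np.array([d@XD,d@YD])*1e3
def st():
    o=observe();T=Ro.from_rotvec(o['orientation']).as_matrix();p=o['tool_pos']
    print('t',o['clock'],'tcp',p.round(4),'feed xy',fp(p).round(1),'yaw x',np.degrees(np.arctan2(T[1,0],T[0,0])).round(2),'F',o['contact_force'].round(2),'gap',round(o['finger_gap'],3),'q',o['qpos'].round(2));return p,T
def togo(xf,yf,z):
    p,T=st();w=np.append(FOOT+XD*xf/1e3+YD*yf/1e3,z);print('tool shift mm',(T.T@(w-p)*1e3).round(1),'spin',(np.radians(166.1)-np.arctan2(T[1,0],T[0,0]))*-1)
E
python3 -c "
from h import *
togo(-75,-58,.15)"
```

```text
t 0.15 tcp [ 0.1997 -0.5388  0.2306] feed xy [-172.6 -666.8] yaw x 20.33 F [ 0.24 -0.04 -0.39] gap 0.998 q [-1.36  0.31  0.05  1.3   0.    1.43]
tool shift mm [ 423.1 -448.4   81.3] spin -2.5441791670090335invalid input
invalid input
invalid input
```

```bash
python3 -m crank '[{"jaw":36,"x":0,"y":0,"z":0,"spin":-0.149}]'; python3 -m crank '[{"jaw":36,"x":0,"y":0,"z":0,"spin":-0.149}]' 30
```

```text
clock: 0.25
tool_pos: [0.1997, -0.5389, 0.2308]
orientation: [-3.04, -0.787, -0.0]
contact_force: [0.8, -0.8, -0.5]
finger_gap: 0.858
clock: 0.35
tool_pos: [0.1997, -0.539, 0.2309]
orientation: [-2.972, -1.016, -0.0]
contact_force: [0.1, -0.3, -0.3]
finger_gap: 0.692
```

All keys are needed in each row.

```bash
python3 -m crank '[{"jaw":36,"x":0,"y":0,"z":0,"spin":-0.149},{"jaw":36,"x":0,"y":0,"z":0,"spin":-0.149},{"jaw":36,"x":0,"y":0,"z":0,"spin":-0.149},{"jaw":36,"x":0,"y":0,"z":0,"spin":-0.149},{"jaw":36,"x":0,"y":0,"z":0,"spin":-0.149},{"jaw":36,"x":0,"y":0,"z":0,"spin":-0.149},{"jaw":36,"x":0,"y":0,"z":0,"spin":-0.149},{"jaw":36,"x":0,"y":0,"z":0,"spin":-0.149}]' && python3 -m crank '[{"jaw":36,"x":0,"y":0,"z":0,"spin":-0.149},{"jaw":36,"x":0,"y":0,"z":0,"spin":-0.149},{"jaw":36,"x":0,"y":0,"z":0,"spin":-0.149},{"jaw":36,"x":0,"y":0,"z":0,"spin":-0.149},{"jaw":36,"x":0,"y":0,"z":0,"spin":-0.149},{"jaw":36,"x":0,"y":0,"z":0,"spin":-0.149},{"jaw":36,"x":0,"y":0,"z":0,"spin":-0.149},{"jaw":36,"x":0,"y":0,"z":0,"spin":0}]'
python3 -c "
from h import *
togo(-75,-58,.15)"
```

```text
clock: 1.15
tool_pos: [0.1997, -0.539, 0.2309]
orientation: [-1.889, -2.509, -0.001]
contact_force: [0.8, 0.5, 0.9]
finger_gap: 0.421
clock: 1.95
tool_pos: [0.1997, -0.539, 0.231]
orientation: [-0.397, -3.116, -0.001]
contact_force: [-0.3, -0.1, -0.3]
finger_gap: 0.418
t 1.95 tcp [ 0.1997 -0.539   0.231 ] feed xy [-172.5 -667. ] yaw x 165.48 F [-0.28 -0.11 -0.32] gap 0.418 q [-1.36  0.31  0.05  1.3  -0.   -1.1 ]
tool shift mm [-90.9 610.   81.3] spin -0.010838733829212188
```

```bash
python3 -m crank '[{"jaw":36,"x":-6,"y":38,"z":0,"spin":-0.011},{"jaw":36,"x":-6,"y":38,"z":0,"spin":0},{"jaw":36,"x":-6,"y":38,"z":0,"spin":0},{"jaw":36,"x":-6,"y":38,"z":0,"spin":0},{"jaw":36,"x":-6,"y":38,"z":0,"spin":0},{"jaw":36,"x":-6,"y":38,"z":0,"spin":0},{"jaw":36,"x":-6,"y":38,"z":0,"spin":0},{"jaw":36,"x":-6,"y":38,"z":0,"spin":0}]' && python3 -m crank '[{"jaw":36,"x":-6,"y":38,"z":0,"spin":0},{"jaw":36,"x":-6,"y":38,"z":0,"spin":0},{"jaw":36,"x":-6,"y":38,"z":0,"spin":0},{"jaw":36,"x":-6,"y":38,"z":5,"spin":0},{"jaw":36,"x":-6,"y":38,"z":10,"spin":0},{"jaw":36,"x":-4,"y":38,"z":20,"spin":0},{"jaw":36,"x":0,"y":30,"z":20,"spin":0},{"jaw":36,"x":0,"y":0,"z":10,"spin":0}]'
python3 - <<'E'
from h import *
import cv2
togo(-75,-58,.15)
im,d=get_image('wrist');cv2.imwrite('pics/wrist1.png',im[:,:,::-1])
E
```

```text
clock: 2.75
tool_pos: [0.3201, -0.2544, 0.2313]
orientation: [0.388, 3.117, -0.0]
contact_force: [0.1, 0.0, 0.4]
finger_gap: 0.424
clock: 3.55
tool_pos: [0.4143, -0.0105, 0.1647]
orientation: [-0.378, -3.117, -0.002]
contact_force: [-0.8, 0.2, 0.9]
finger_gap: 0.42
t 3.55 tcp [ 0.4143 -0.0105  0.1647] feed xy [ -91.2 -102.4] yaw x 166.16 F [-0.83  0.22  0.9 ] gap 0.42 q [-0.22  0.04 -0.46  1.08  0.    0.02]
tool shift mm [-16.3  44.4  14.7] spin 0.0010209870166582036
```

View pics/wrist1.png

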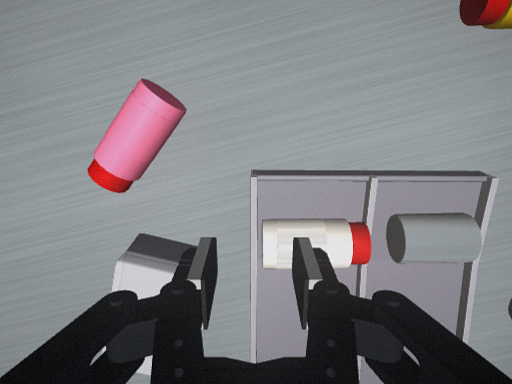

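The wrist view shows the lip across the top at y≈174, the white jar at (315,243) with its red cap end at x≈370, and the canister at (435,237). The tool is nearly square to the feed. I'll refine the feed and jar poses from this closer view.

```bash
python3 - <<'E'
from h import *
import cv2
im=cv2.imread('pics/wrist1.png')
cv2.imwrite('pics/w1c.png',cv2.resize(im[155:290,240:510],None,fx=2.9,fy=2.9,interpolation=cv2.INTER_CUBIC))
c=get_calibration('wrist');print(c['R'].round(3),(-c['R'].T@c['t']).round(4))
f=im[...,::-1].astype(int);red=(f[...,0]>120)&(f[...,1]<70)&(f[...,2]<70);wh=(f.min(-1)>170)
box=np.zeros_like(red);box[210:280,255:380]=1
m=((red|wh)&box).astype(np.uint8)
for n,mm in(('red',red&box),('white',wh&box)):
  vv,uu=np.nonzero(mm);print(n,len(vv),uu.min(),uu.max(),vv.min(),vv.max())
E
```

```text
[[ 0.24   0.971 -0.001]
 [ 0.924 -0.228  0.308]
 [ 0.299 -0.075 -0.951]] [0.3364 0.0078 0.307 ]
red 659 350 370 225 263
white 3161 255 373 210 279
```

View pics/w1c.png

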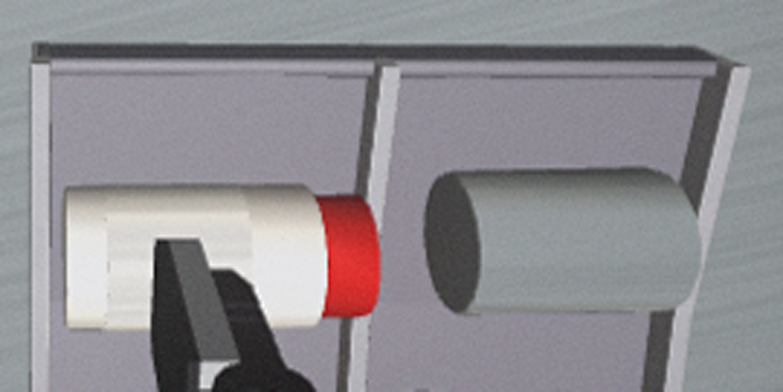

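```bash
python3 - <<'E'
from h import *
P=lambda a,b,z:onz('wrist',240+a/2.9,155+b/2.9,z)
R_=(P(32,63,.027)+P(50,63,.027))/2; L_=(P(728,66,.027)+P(750,66,.027))/2;M_=(P(377,64,.027)+P(399,65,.027))/2
print(R_,L_,M_,np.linalg.norm(L_-R_));v=L_-R_
print('yaw',np.degrees(np.arctan2(-v[0],v[1])))
for p in(R_,M_,L_):print(fp(p))
# jar: top silhouette line (near side, robot) and far silhouette: planes through camera -> use z=.037 rough
for q in((66,188),(303,188),(66,327),(320,324),(345,196),(378,250),(64,257)):
  print(q,fp(P(*q,.037)).round(1))
E
```

```text
[ 0.41545347 -0.01215479  0.027     ] [0.46661744 0.19125    0.027     ] [0.44088709 0.08894666 0.027     ] 0.20974093875853556
yaw -14.119132329609275
[ -89.65313924 -103.72955478]
[-89.25171172   0.52115583]
[-88.85097006 106.00984999]
(66, 188) [-53.3 -96.2]
(303, 188) [-53.3 -24.6]
(66, 327) [ -5.4 -95.8]
(320, 324) [ -6.5 -15.3]
(345, 196) [-50.7 -11.6]
(378, 250) [-32.5   0.3]
(64, 257) [-30.1 -96.6]
```

```bash
python3 -m crank '[{"jaw":36,"x":-4,"y":15,"z":0,"spin":0},{"jaw":36,"x":-6,"y":15,"z":0,"spin":0},{"jaw":36,"x":-6,"y":14,"z":5,"spin":0},{"jaw":36,"x":0,"y":0,"z":25,"spin":0},{"jaw":36,"x":0,"y":0,"z":30,"spin":0},{"jaw":36,"x":0,"y":0,"z":30,"spin":0},{"jaw":36,"x":0,"y":0,"z":25,"spin":0},{"jaw":36,"x":0,"y":0,"z":0,"spin":0}]'
python3 - <<'E'
from h import *
import cv2
togo(-75,-58,.025)
im,d=get_image('side');cv2.imwrite('pics/side2.png',cv2.resize(im[120:240,200:340,::-1],None,fx=5,fy=5,interpolation=cv2.INTER_CUBIC))
im,d=get_image('wrist');cv2.imwrite('pics/wrist2.png',im[:,:,::-1])
E
```

```text
clock: 4.4
tool_pos: [0.4384, 0.0245, 0.049]
orientation: [-0.385, -3.112, 0.001]
contact_force: [-0.6, 0.3, -0.1]
finger_gap: 0.418
t 4.4 tcp [0.4384 0.0245 0.049 ] feed xy [-76.2 -62.6] yaw x 165.88 F [-0.62  0.33 -0.09] gap 0.418 q [-0.13  0.21 -0.58  0.79 -0.    0.12]
tool shift mm [-1.3  4.7 24. ] spin -0.003859051955966919
```

View pics/side2.png

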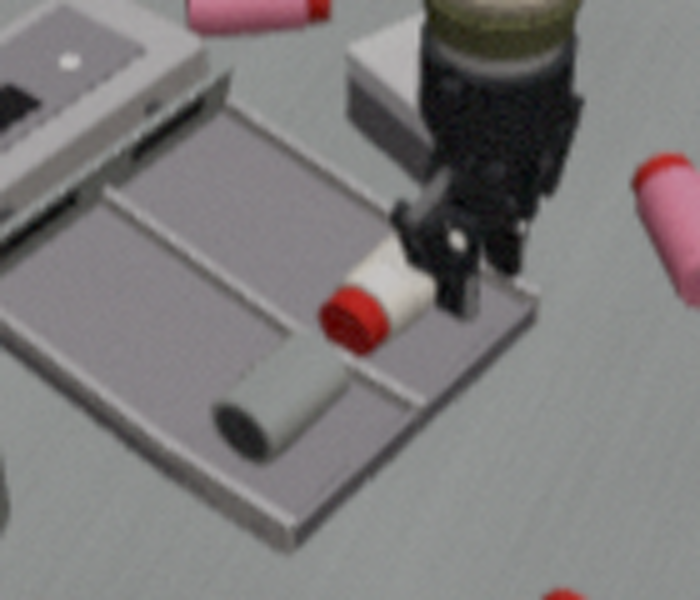

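View pics/wrist2.png

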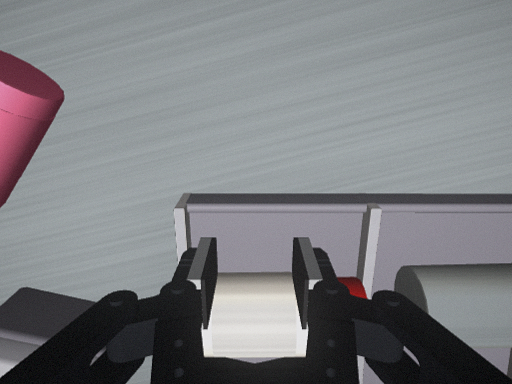

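The fingertips stand just behind the jar, over the lip end of the right lane, clear of the cheeks. Now I'll lower them the rest of the way.

```bash
python3 -m crank '[{"jaw":36,"x":0,"y":2,"z":6,"spin":0},{"jaw":36,"x":0,"y":2,"z":8,"spin":0},{"jaw":36,"x":0,"y":0,"z":8,"spin":0},{"jaw":36,"x":0,"y":0,"z":4,"spin":0},{"jaw":36,"x":0,"y":0,"z":0,"spin":0}]'
python3 - <<'E'
from h import *
import cv2
togo(-63,-58,.023)
im,d=get_image('side');cv2.imwrite('pics/side3.png',cv2.resize(im[120:240,200:340,::-1],None,fx=5,fy=5,interpolation=cv2.INTER_CUBIC))
E
```

```text
clock: 5.0
tool_pos: [0.4413, 0.0293, 0.0246]
orientation: [-0.38, -3.117, 0.0]
contact_force: [-0.8, 0.9, -0.3]
finger_gap: 0.423
t 5.0 tcp [0.4413 0.0293 0.0246] feed xy [-74.5 -57.3] yaw x 166.1 F [-0.78  0.86 -0.26] gap 0.423 q [-0.12  0.24 -0.61  0.72 -0.    0.13]
tool shift mm [-11.5  -0.7   1.6] spin -7.393640224195863e-05
```

View pics/side3.png

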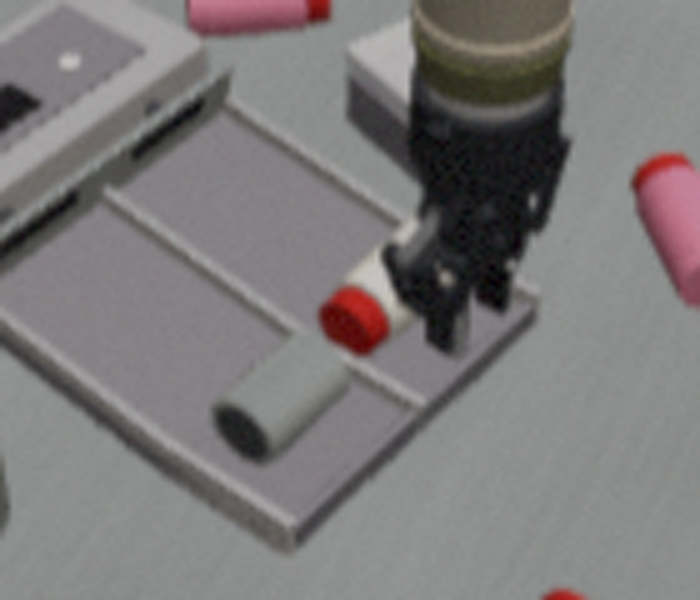

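```bash
python3 -m crank '[{"jaw":36,"x":-2,"y":0,"z":0,"spin":0},{"jaw":36,"x":-3,"y":0,"z":0,"spin":0},{"jaw":36,"x":-3,"y":0,"z":0,"spin":0},{"jaw":36,"x":-3,"y":0,"z":0,"spin":0},{"jaw":36,"x":-3,"y":0,"z":0,"spin":0},{"jaw":36,"x":-3,"y":0,"z":0,"spin":0}]'
python3 - <<'E'
from h import *
import cv2
togo(-40,-58,.024)
im,d=get_image('side');cv2.imwrite('pics/side4.png',cv2.resize(im[120:240,200:340,::-1],None,fx=5,fy=5,interpolation=cv2.INTER_CUBIC))
im,d=get_image('wrist');cv2.imwrite('pics/wrist4.png',im[:,:,::-1])
E
```

```text
clock: 5.65
tool_pos: [0.4588, 0.025, 0.0253]
orientation: [0.38, 3.118, -0.0]
contact_force: [0.2, -1.4, -0.1]
finger_gap: 0.418
t 5.65 tcp [0.4588 0.025  0.0253] feed xy [-56.5 -57.3] yaw x 166.09 F [ 0.22 -1.35 -0.14] gap 0.418 q [-0.12  0.27 -0.57  0.73 -0.    0.12]
tool shift mm [-16.5  -0.7   1.3] spin -0.00020869170423853944
```

View pics/side4.png

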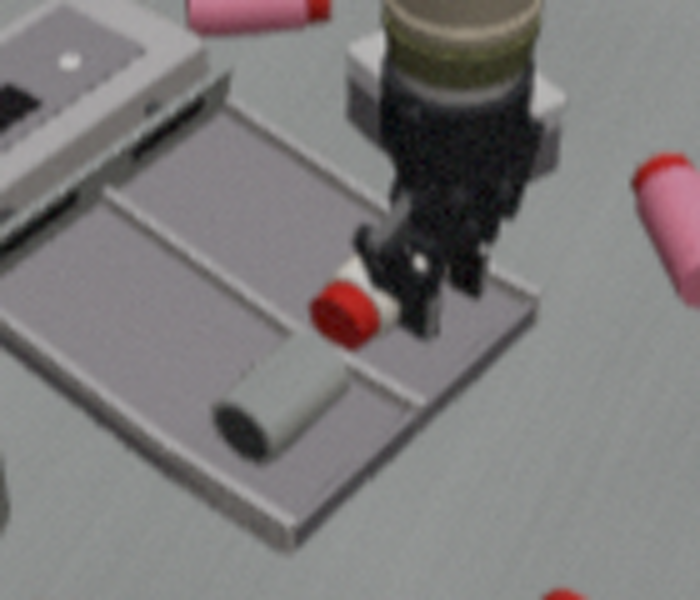

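View pics/wrist4.png

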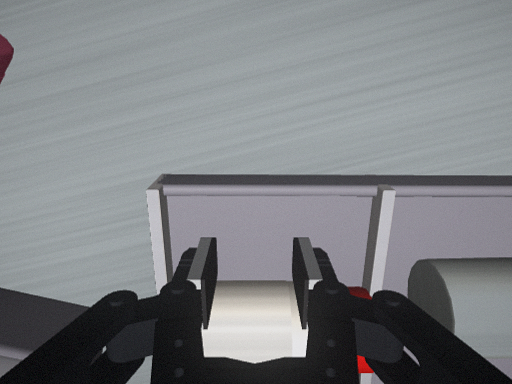

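Contact is made and the jar has rolled a few mm with its cap end level. I'll keep pushing slowly along the apron, then up the ramp, raising the tips with the slope.

```bash
python3 -m crank '[{"jaw":36,"x":-3,"y":0,"z":0,"spin":0},{"jaw":36,"x":-3,"y":0,"z":0,"spin":0},{"jaw":36,"x":-3,"y":0,"z":0,"spin":0},{"jaw":36,"x":-3,"y":0,"z":0,"spin":0},{"jaw":36,"x":-3,"y":0,"z":0,"spin":0},{"jaw":36,"x":-3,"y":0,"z":0,"spin":0},{"jaw":36,"x":-3,"y":0,"z":0,"spin":0},{"jaw":36,"x":-3,"y":0,"z":0,"spin":0}]' && python3 -m crank '[{"jaw":36,"x":-3,"y":0,"z":-0.4,"spin":0},{"jaw":36,"x":-3,"y":0,"z":-0.4,"spin":0},{"jaw":36,"x":-3,"y":0,"z":-0.4,"spin":0},{"jaw":36,"x":-3,"y":0,"z":-0.4,"spin":0},{"jaw":36,"x":-3,"y":0,"z":-0.4,"spin":0},{"jaw":36,"x":-3,"y":0,"z":-0.4,"spin":0},{"jaw":36,"x":-3,"y":0,"z":-0.4,"spin":0},{"jaw":36,"x":-3,"y":0,"z":-0.4,"spin":0}]'
python3 - <<'E'
from h import *
import cv2
togo(-8,-58,.028)
im,d=get_image('side');cv2.imwrite('pics/side5.png',cv2.resize(im[120:240,200:340,::-1],None,fx=5,fy=5,interpolation=cv2.INTER_CUBIC))
E
```

```text
clock: 6.55
tool_pos: [0.4818, 0.0192, 0.0252]
orientation: [-0.38, -3.118, 0.0]
contact_force: [-0.8, 0.2, 0.9]
finger_gap: 0.421
clock: 7.35
tool_pos: [0.5052, 0.0134, 0.0285]
orientation: [-0.38, -3.118, 0.0]
contact_force: [-0.6, -0.2, 0.4]
finger_gap: 0.423
t 7.35 tcp [0.5052 0.0134 0.0285] feed xy [ -8.7 -57.3] yaw x 166.09 F [-0.57 -0.17  0.38] gap 0.423 q [-0.13  0.34 -0.46  0.78 -0.    0.11]
tool shift mm [-0.7 -0.7  0.5] spin -0.00020028343201339283
```

View pics/side5.png

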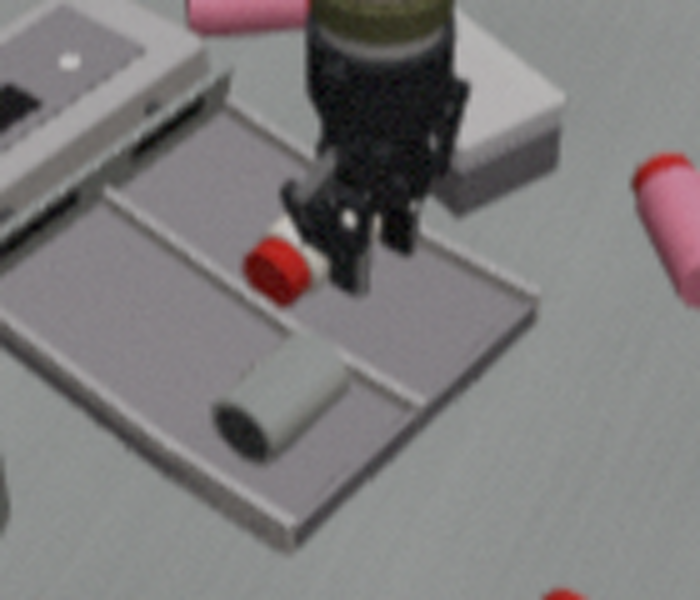

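The jar is on the ramp against the fingers, with its cap face clear of the middle cheek. I'll continue.

```bash
python3 -m crank '[{"jaw":36,"x":-3,"y":0,"z":-0.4,"spin":0},{"jaw":36,"x":-3,"y":0,"z":-0.4,"spin":0},{"jaw":36,"x":-3,"y":0,"z":-0.4,"spin":0},{"jaw":36,"x":-3,"y":0,"z":-0.4,"spin":0},{"jaw":36,"x":-3,"y":0,"z":-0.4,"spin":0},{"jaw":36,"x":-3,"y":0,"z":-0.4,"spin":0},{"jaw":36,"x":-3,"y":0,"z":-0.4,"spin":0},{"jaw":36,"x":-3,"y":0,"z":-0.4,"spin":0}]' && python3 -m crank '[{"jaw":36,"x":-3,"y":0,"z":-0.4,"spin":0},{"jaw":36,"x":-3,"y":0,"z":-0.4,"spin":0},{"jaw":36,"x":-3,"y":0,"z":-0.4,"spin":0},{"jaw":36,"x":-3,"y":0,"z":-0.4,"spin":0},{"jaw":36,"x":-3,"y":0,"z":-0.4,"spin":0},{"jaw":36,"x":-3,"y":0,"z":-0.4,"spin":0},{"jaw":36,"x":-3,"y":0,"z":-0.4,"spin":0},{"jaw":36,"x":-3,"y":0,"z":-0.4,"spin":0}]'
python3 - <<'E'
from h import *
import cv2
togo(63,-58,.038)
im,d=get_image('side');cv2.imwrite('pics/side6.png',cv2.resize(im[90:210,160:300,::-1],None,fx=5,fy=5,interpolation=cv2.INTER_CUBIC))
im,d=get_image('wrist');cv2.imwrite('pics/wrist6.png',im[:,:,::-1])
E
```

```text
clock: 8.2
tool_pos: [0.5286, 0.0077, 0.0317]
orientation: [0.38, 3.118, -0.0]
contact_force: [-0.4, 0.2, -0.2]
finger_gap: 0.422
clock: 9.0
tool_pos: [0.5519, 0.0019, 0.0349]
orientation: [0.38, 3.118, -0.0]
contact_force: [-0.8, -0.0, 0.4]
finger_gap: 0.424
t 9.0 tcp [0.5519 0.0019 0.0349] feed xy [ 39.4 -57.3] yaw x 166.09 F [-0.8  -0.02  0.39] gap 0.424 q [-0.14  0.41 -0.33  0.83 -0.    0.1 ]
tool shift mm [-23.6  -0.7  -3.1] spin -0.00019229393524877736
```

View pics/side6.png

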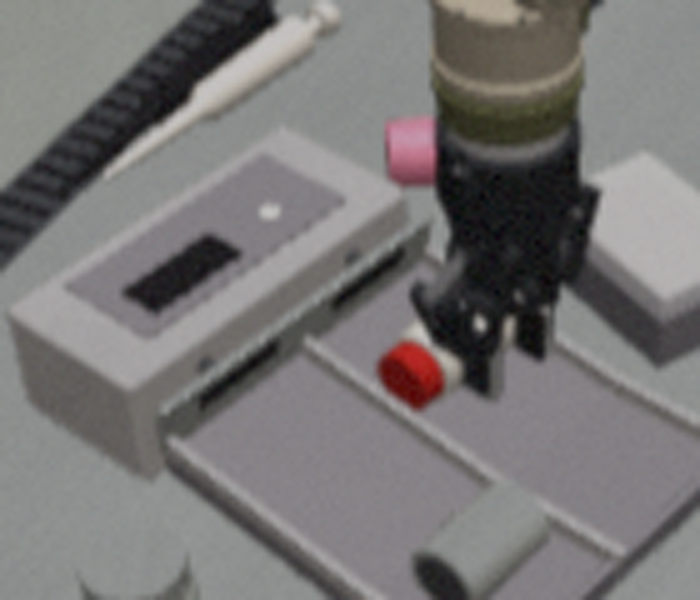

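View pics/wrist6.png

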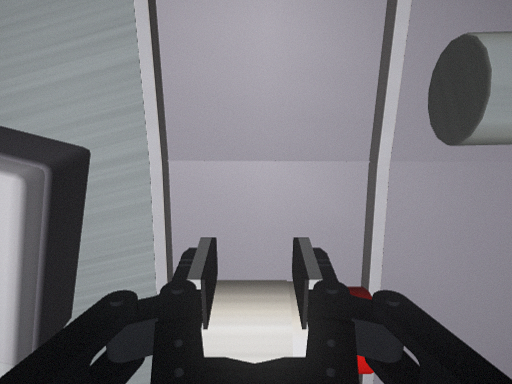

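The foot line at v≈161 is level in the wrist view, and the jar sits squarely against both pads. I'll push 39 mm more and then slow down for the stop.

```bash
python3 - <<'E'
from h import *
for q in((180,161),(360,161)):print(fp(onz('wrist',*q,.015)))
E
python3 -m crank '[{"jaw":36,"x":-3,"y":0,"z":-0.4,"spin":0},{"jaw":36,"x":-3,"y":0,"z":-0.4,"spin":0},{"jaw":36,"x":-3,"y":0,"z":-0.4,"spin":0},{"jaw":36,"x":-3,"y":0,"z":-0.4,"spin":0},{"jaw":36,"x":-3,"y":0,"z":-0.4,"spin":0},{"jaw":36,"x":-3,"y":0,"z":-0.4,"spin":0},{"jaw":36,"x":-3,"y":0,"z":-0.4,"spin":0},{"jaw":36,"x":-3,"y":0,"z":-0.4,"spin":0}]' && python3 -m crank '[{"jaw":36,"x":-3,"y":0,"z":-0.4,"spin":0},{"jaw":36,"x":-3,"y":0,"z":-0.4,"spin":0},{"jaw":36,"x":-3,"y":0,"z":-0.4,"spin":0},{"jaw":36,"x":-3,"y":0,"z":-0.4,"spin":0},{"jaw":36,"x":-2,"y":0,"z":-0.3,"spin":0}]'
python3 - <<'E'
from h import *
import cv2
togo(86,-58,.042)
im,d=get_image('side');cv2.imwrite('pics/side7.png',cv2.resize(im[90:210,160:300,::-1],None,fx=5,fy=5,interpolation=cv2.INTER_CUBIC))
E
```

```text
[ -0.14839467 -94.06074668]
[-0.12914155 -4.09592217]
clock: 9.9
tool_pos: [0.5751, -0.0039, 0.0381]
orientation: [-0.38, -3.118, 0.0]
contact_force: [-1.0, -0.6, 0.3]
finger_gap: 0.419
clock: 10.4
tool_pos: [0.5889, -0.0073, 0.04]
orientation: [0.38, 3.118, -0.0]
contact_force: [-0.1, -0.0, -0.3]
finger_gap: 0.419
t 10.4 tcp [ 0.5889 -0.0073  0.04  ] feed xy [ 77.5 -57.3] yaw x 166.09 F [-0.07 -0.01 -0.35] gap 0.419 q [-0.15  0.46 -0.22  0.88 -0.    0.09]
tool shift mm [-8.5 -0.7 -1.9] spin -0.00023905360243503537
```

View pics/side7.png

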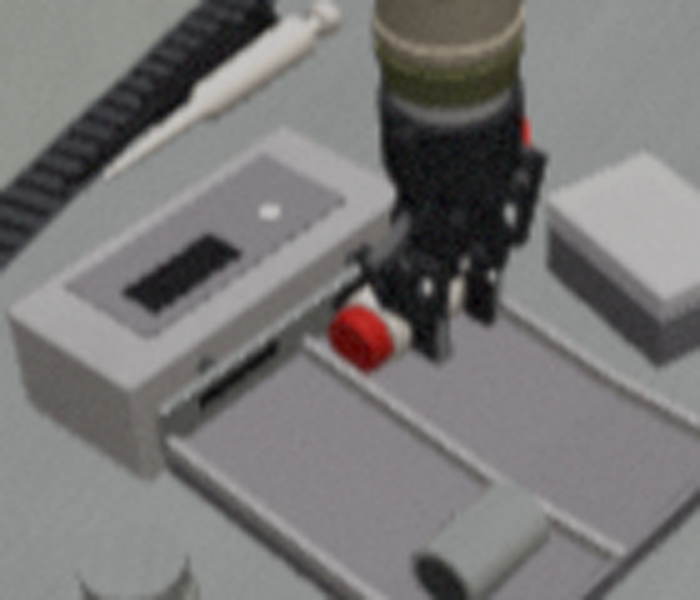

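The foot line checks to within 0.2 mm. The jar is about 8 mm short of the stop, so I'll approach gently now.

```bash
python3 -m crank '[{"jaw":36,"x":-2,"y":0,"z":-0.3,"spin":0},{"jaw":36,"x":-2,"y":0,"z":-0.3,"spin":0},{"jaw":36,"x":-2,"y":0,"z":-0.3,"spin":0},{"jaw":36,"x":-2,"y":0,"z":-0.3,"spin":0},{"jaw":36,"x":0,"y":0,"z":0,"spin":0}]'; python3 -m crank '[{"jaw":36,"x":-1,"y":0,"z":-0.1,"spin":0},{"jaw":36,"x":-1,"y":0,"z":-0.1,"spin":0},{"jaw":36,"x":-1,"y":0,"z":-0.1,"spin":0},{"jaw":36,"x":0,"y":0,"z":0,"spin":0},{"jaw":36,"x":0,"y":0,"z":0,"spin":0}]'
python3 - <<'E'
from h import *
import cv2
p,T=st()
F=[]
for i in range(4):
    im,d=get_image('side');F.append(observe()['contact_force'])
print('F feed x',(np.array(F)[:,:2]@XD).round(2))
cv2.imwrite('pics/side8.png',cv2.resize(im[90:210,160:300,::-1],None,fx=5,fy=5,interpolation=cv2.INTER_CUBIC))
im,d=get_image('top');cv2.imwrite('pics/top8.png',cv2.resize(im[90:240,200:350,::-1],None,fx=4,fy=4,interpolation=cv2.INTER_CUBIC))
E
```

```text
clock: 10.95
tool_pos: [0.5966, -0.0092, 0.0413]
orientation: [0.38, 3.118, -0.0]
contact_force: [-0.3, 0.6, -0.1]
finger_gap: 0.423
clock: 11.45
tool_pos: [0.5986, -0.0097, 0.0413]
orientation: [-0.38, -3.117, -0.0]
contact_force: [-3.2, 0.4, 1.9]
finger_gap: 0.417
t 11.45 tcp [ 0.5986 -0.0097  0.0413] feed xy [ 87.5 -57.3] yaw x 166.09 F [-3.21  0.41  1.94] gap 0.417 q [-0.15  0.48 -0.19  0.9  -0.    0.09]
F feed x [-3.99 -4.08 -3.18 -3.25]
```

View pics/side8.png

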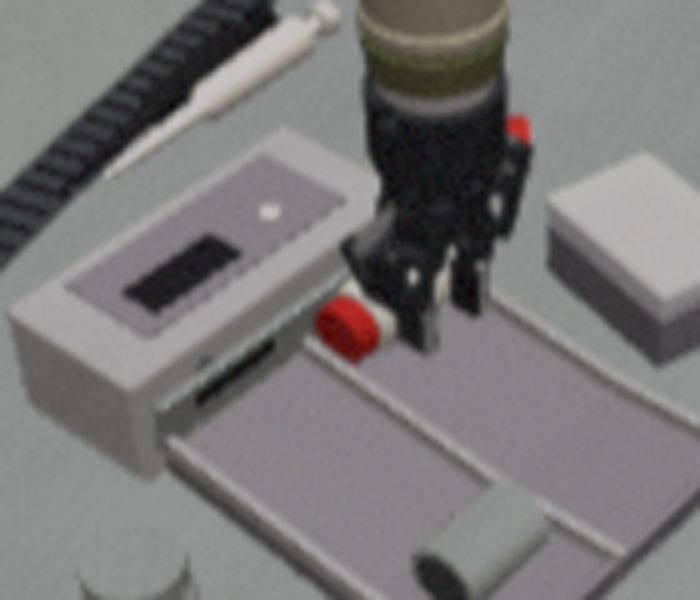

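View pics/top8.png

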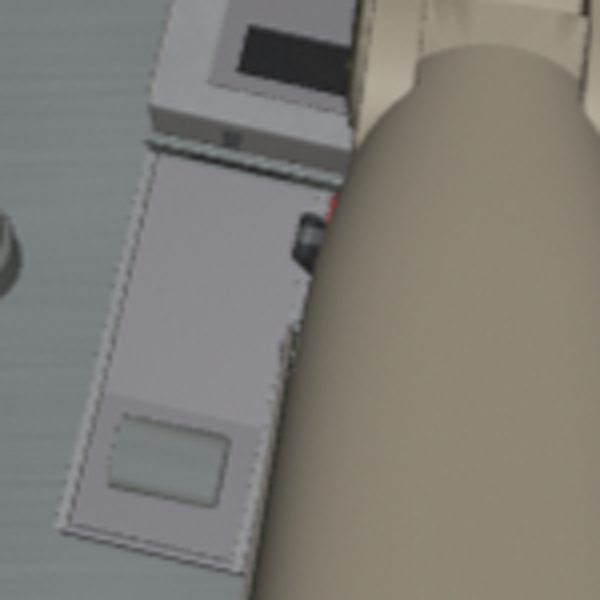

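The feed-direction force has risen from about 0 to about 3.5 N, so the jar is on the stop. The stop plate has visibly moved in compared with the earlier pictures. I'll press 2.5 mm more for margin.

```bash
python3 -m crank '[{"jaw":36,"x":-1,"y":0,"z":-0.1,"spin":0},{"jaw":36,"x":-1,"y":0,"z":-0.1,"spin":0},{"jaw":36,"x":-0.5,"y":0,"z":-0.1,"spin":0},{"jaw":36,"x":0,"y":0,"z":0,"spin":0},{"jaw":36,"x":0,"y":0,"z":0,"spin":0},{"jaw":36,"x":0,"y":0,"z":0,"spin":0}]'
python3 - <<'E'
from h import *
import cv2
p,T=st()
F=[]
for i in range(6):
    im,d=get_image('side');F.append(observe()['contact_force'])
F=np.array(F);print('F feed x',(F[:,:2]@XD).round(2),'y',(F[:,:2]@YD).round(2),'z',F[:,2].round(2),observe()['ft_torque'])
cv2.imwrite('pics/side9f.png',im[:,:,::-1])
c=lambda a:cv2.resize(a[125:195,185:255],None,fx=5.5,fy=5.5,interpolation=cv2.INTER_CUBIC)
a=cv2.imread('pics/side0.png');cv2.imwrite('pics/side9.png',np.hstack([c(a),c(im[:,:,::-1])]))
im,d=get_image('top');a=cv2.imread('pics/top0.png')
c=lambda a:cv2.resize(a[110:150,225:295],None,fx=5.5,fy=5.5,interpolation=cv2.INTER_CUBIC)
cv2.imwrite('pics/top9.png',np.hstack([c(a),c(im[:,:,::-1])]))
E
```

```text
clock: 12.3
tool_pos: [0.6009, -0.0102, 0.0416]
orientation: [-0.38, -3.117, -0.0]
contact_force: [-4.8, 1.9, 2.4]
finger_gap: 0.419
t 12.3 tcp [ 0.6009 -0.0102  0.0416] feed xy [ 89.9 -57.3] yaw x 166.09 F [-4.83  1.89  2.37] gap 0.419 q [-0.15  0.48 -0.19  0.9   0.    0.09]
F feed x [-5.58 -5.89 -5.38 -5.6  -5.37 -4.76] y [ 1.03 -0.08 -0.    1.57  0.61  0.75] z [2.45 2.37 2.57 2.92 2.43 2.05] [ 0.32830456  1.00522377 -0.09922544]
```

View pics/side9.png

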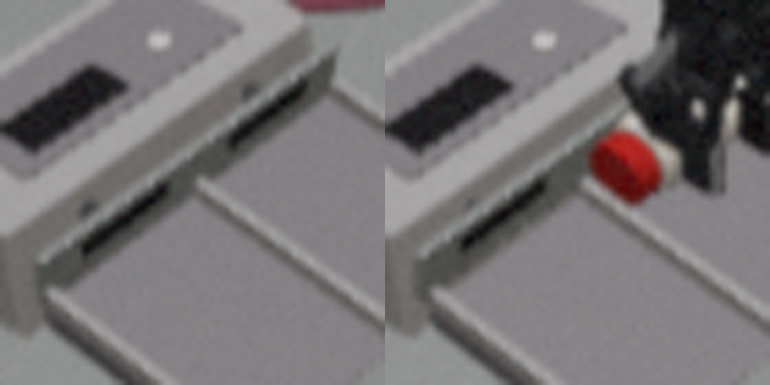

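View pics/top9.png

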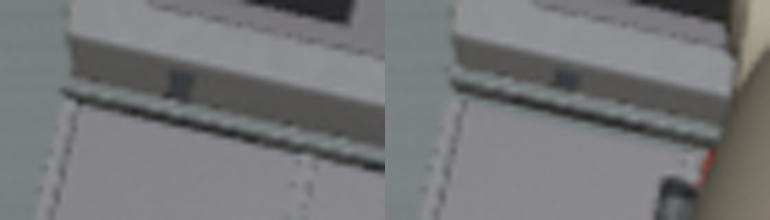

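The plate edge has moved about 2 px (4 mm) up the feed in the top view. The force rose by about 0.8 N per mm, so the spring is engaged and not bottomed. I'll make one last check of squareness and of the neighbours.

```bash
python3 - <<'E'
from h import *
import cv2
im,d=get_image('wrist');cv2.imwrite('pics/wrist10.png',im[:,:,::-1])
f=im.astype(int)
for u in range(220,292,10):
    col=f[260:310,u].sum(-1);g=np.diff(col);i=np.argmax(g);print(u,260+i,end='; ')
E
python3 - <<'E'
from h import *
import cv2
im,d=get_image('side');a=cv2.imread('pics/side0.png')[:,:,::-1]
df=np.abs(im.astype(int)-a).sum(-1)
for n,b in dict(canister=(183,215,240,272),steeljar=(192,232,172,205),tipbox=(120,165,268,315)).items():
    print(n,(df[b[0]:b[1],b[2]:b[3]]>60).mean().round(3))
st()
E
```

```text
220 301; 230 291; 240 302; 250 281; 260 284; 270 284; 280 281; 290 284; canister 0.056
steeljar 0.0
tipbox 0.012
t 12.75 tcp [ 0.6009 -0.0102  0.0416] feed xy [ 89.9 -57.3] yaw x 166.09 F [-5.62  2.29  1.4 ] gap 0.423 q [-0.15  0.48 -0.19  0.9   0.    0.09]
```

View pics/wrist10.png

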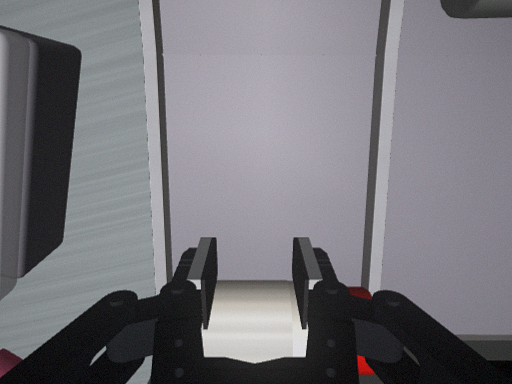

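The jar's rear edge is level in the wrist view (v≈281 across), parallel to the foot line at v≈53. The neighbours are unchanged, so I'm handing in.

```bash
python3 -c "
from rig import *
print(finish_job())"
```

```text
the job is handed in; nothing more can be done
None
```

I pushed the white, red-capped jar up the right lane with two part-open fingertips, at about 30 mm/s and slower near the stop. It is handed in, still pressed against the stop plate. No verdict is reported.

**Press:** The fingers push at about 5.4 N along the feed. The plate is in by about 4.5 mm going by the tool position, about 4 mm in the top view, and nearer 6 mm going by force. The estimates disagree by about 2 mm, but all exceed the 2 mm needed. The force was still rising by about 0.8 N per mm on the last push, so the plate had not bottomed.

**Squareness:** The tool's yaw is within 0.3° of the feed's. By eye the jar's rear edge is level in the wrist view. My automatic edge reading was scattered (281 to 302 px, partly label edges), so it gives only rough support.

**Neighbours:** In the side view the steel jar did not change and the tip box changed in only 1% of pixels. The canister's patch changed by 6%. I put that down to the jar having left the edge of that patch, and the canister looks to be in the same place.

The run took about 13 s. My first three move calls were refused because every row needs all five keys; nothing moved.

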